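Index a lid-piercing fixture: wind back past the hole, take up the gear play, pin home

TASK

The crank of the green lid-piercing fixture was wound on too far. Pull its sprung black knob up so the pin clears the index plate, wind it anticlockwise until it is two holes past the hole nearest the red magnet, then come back clockwise to that hole so the play in the gears is taken up, and let the pin drop fully home in it. Feel for the hole and never force the pin against the plate; do not touch the lid on the turntable, and leave the things around it where they are.

Things in the scene. Friction and masses are not known exactly. Their poses are not given: they have to be found in the camera images.
- index_fixture: Dark green cast fixture, bolted down, foot 180 x 400 mm. Origin: on the table top (z = 0) under the vertical crank axis. The vertical turntable axis lies 180 mm away along its -y axis; past that, 214 to 300 mm along -y, stands a piercing head 170 mm high. Crank and turntable turn the same way, the turntable once for six turns of the crank.
- crank_axis (a point): Point on the crank axis at the upper face (z = 56 mm) of the round steel index plate, 168 mm across, 8 mm thick, with 12 holes, 10 mm wide, every 30 deg on a 60 mm radius. The plate is clamped by hand: its holes sit up to 0.13 rad (8 mm) either way round from nominal. The crank arm above it has its top at z = 77 mm, its counterweight 79 mm, its hub nut 87 mm.
- turntable_axis (a point): Centre of the turntable's upper face. The crank has 0.6 rad (34 deg, just over one hole spacing) of play before it takes the turntable along, in either direction. At the knob, turning takes under 1 N in the play and 2 to 4 N beyond it, plus about 1.5 N while the pin rides on the plate. Everything stays where it is left.
- knob (a point): Grip point of the black knob on the crank: a cylinder 24 mm across, 41 mm tall, upright, free to spin on its axis. The point is on that axis, 26 mm above the knob's lower end, 60 mm from the crank axis, at z = 105 mm with the pin home, 112 mm with the pin on the plate's face. Knob and pin move up and down as one.
- index_pin: Steel pin, 8 mm across, under the knob on the same axis; origin at the centre of its flat lower end, 56 mm below knob. A spring pushes knob and pin down with 7 N at home and 10 N when lifted 12 mm. If the pin is let down on the plate between holes it rides there and drops when it comes over a hole (1 mm play to each side).
- plunger (a joint): Height of knob and pin above home, m: 0 = fully home, tip 7 mm deep in a hole; 0.007 = tip on the plate's face; 0.014 = upper end of travel.
- turntable (a joint): Turntable angle, rad, growing clockwise seen from above. With the pin in the hole of stop_1, stop_2 or stop_3 and the play taken up clockwise it reads 0, 0.0873 or 0.1745 (within 0.025, as the plate is set); with the play left the other way, 0.1 more. At the start it reads 0.3 to 0.4.
- magnet_red: Red marker magnet, round, 13 mm across, 6 mm high, on the index plate outside the wanted hole (the one nearest to it), 75 mm from the crank axis, within 2 mm of the direction of one of the stops, whichever way the plate sits; origin under its centre. White and blue magnets mark two other holes; the red may be at any of the three.
- stop_1 (a point): Nominal place of the first hole that may be marked, at the plate's upper face: 60 mm from the crank axis, at 180 deg from the fixture's x axis (counted anticlockwise from above). The real hole lies up to 8 mm to either side along the circle.
- stop_2 (a point): The same for the second hole, at 150 deg: one hole clockwise of stop_1.
- stop_3 (a point): The same for the third hole, at 120 deg: one hole clockwise of stop_2. The knob starts 0.15 to 1.35 rad clockwise of this.
- crank: Steel crank arm. Origin on the crank axis at table height (z = 0); its -x axis points along the arm to the pin and knob. Seen from above it turns clockwise from stop_1 to stop_3.
- nest_lid: Pink lid, 98 mm across, in the nest on the turntable, upper rim at z = 74 mm; not to be touched.
- spare_lid: Bystander: loose pink lid, 98 mm across, 16 mm high, right of the fixture.
- screwdriver: Bystander: loose screwdriver, 190 mm long, orange grip, right of the fixture.
- brush: Bystander: loose flat brush, 190 mm long, wooden handle, left of the fixture.

How it is judged (in metres and radians):
On the way:
1. the crank is wound anticlockwise past the red-marked hole by more than the play: the red magnet lies over 52 mm along the crank's +y axis (y of magnet_red in the frame of crank above 0.052 m), for 0.05 s.
At the end, for the whole second after the job is handed in: The pin is fully home (within 2 mm) in the hole beside the red magnet, the turntable rests within 0.03 rad of that hole's nominal angle with the play taken up clockwise (0, 0.0873 or 0.1745 rad for stop_1, 2 or 3), and the knob is released (value of joint plunger below 0.002 m and horizontal distance between index_pin and magnet_red below 0.024 m and ((horizontal distance between index_pin and stop_1 below 0.013 m and value of joint turntable between -0.03 and 0.03 rad) or (horizontal distance between index_pin and stop_2 below 0.013 m and value of joint turntable between 0.0573 and 0.1173 rad) or (horizontal distance between index_pin and stop_3 below 0.013 m and value of joint turntable between 0.1445 and 0.2045 rad)) and velocity of joint turntable between -0.02 and 0.02 rad/s); the robot touches nothing.
It fails at once if the pin is forced against the index plate with more than 25 N (contact force between index_pin and anything else above 25 N).
It fails at once if the robot touches the lid on the turntable (contact force between any of the arm, the fingers and nest_lid above 1 N).
It fails at once if a bystander (spare lid, screwdriver or brush) is moved more than 15 mm (distance of any of spare_lid, screwdriver, brush from where it was at the start of the episode above 0.015 m).
It also fails if it takes over 48 s, if anything falls off the work surface, if the arm or the gripper's body presses on something with over 40 N, if the wrist force passes 120 N, or if a joint passes its speed limit or range.

ROBOT

A 6-joint arm with a two-finger parallel gripper is mounted at the origin on a cart in front of the work surface, level with it; the furniture and walls round the work are solid. World frame = base frame: x ahead of the robot, y to its left, z up, the work surface at z = 0. Lengths are in mm, angles in rad, forces in N, time in s.
With the tool pointing down it reaches from about 275 to 750 mm from the base axis. Payload 10.2 kg.
Tool frame: the origin (TCP) lies at the very end of the fingers, on their centre line; the grasp point (between the pads) lies 19 mm behind it; z points along the fingers, y is the direction in which the jaws open and shut (so a half turn about z gives the same grasp; the last joint's range is limited). The gripper opens to 85 mm and grips with 20 to 120 N. Pads are 22 mm wide; open, the fingers measure 114 mm over their backs; the gripper's body (76 mm by 85 mm) begins 54 mm behind the grasp point. The pads swing forward as they close: fully open they stand 13 mm farther back than shut.
Start: joints at [-1.427, 0.313, 1.498, -0, 1.331, -0.223], TCP at [188.269, -490.088, 231.294] pointing down, gripper open.
Joint ranges: [-2.94, 2.94], [-0.97, 2.17], [0.19, 2.56], [-1.23, 4.37], [0.02, 3.11], [-2.88, 2.88]. Speed limits (rad/s): [2.39, 2.39, 3.01, 3.14, 3.14, 3.14].

INTERFACE

Orientations are given as a unit quaternion [w, x, y, z].
In Python, from rig import * gives the robot as it stands. The module is installed in compiled form; this text tells all that it offers.
- The arm moves only by the shell command python3 -m crank 'ROWS' [FORCE]. ROWS is a JSON object of lists of equal length, an entry for each row: "dp": the shift along the world's x, y, z in cm, a list of three; "delta_rot": the turn, a rotation vector about the world's x, y, z in degrees, a list of three; "claw": the closure in counts, from 0 (fully open) to 255 (shut). A call has 1 to 10 rows; each row shifts and turns the commanded pose from where the row before left it; what a row does not reach is not made up. A row lasts 1/10 s, in which the tool goes at most 50 mm and 8.59 degrees, less where a joint would pass 70% of its speed; a pose out of reach is approached as far as the arm can. A call is refused whole if a number of a shift passes 5 or a number of a turn 8.59, either way. A call with a gripper value outside its range is refused whole. The fingers move at their own pace and stop on an object; FORCE is the grip in N (left out, the last holds). Time passes only in rows, so rows that do not move let the fingers close. It gives the time, the measured TCP pose, the force and the opening at its end, in the units of the state.
- sense(): the state, without advancing time (a new reading comes with each control period).
- capture(name): name is "scene" or "top" or "wrist"; returns (picture, depth): 384x512x3 uint8, red, green, blue; 384x512 float32, mm along the optical axis (not along the pixel's ray), 0 where there is no reading.
- camera_model(name): a dict with "fx", "fy", "cx", "cy" (pixels), "cam_to_world" (4x4, takes a point from camera to world coordinates); the wrist camera has in their place "T_tool_cam" (4x4, takes a point from camera to tool coordinates, whose origin is the TCP and whose axes are the flange's). Camera axes: x right, y up, looking along -z (the intrinsics and any distortion apply to the point x, -y, -z); pixel columns grow to the right and rows downward; lengths in mm; the calibration is good to about 2 mm. A picture is of the moment at which its call begins: read the wrist's pose just before it. camera_model takes no time and is no camera call.
- finish_job(): hands the job in, once; it reports no verdict.
Trained networks look in the newest picture that a camera, given by its name, has taken for a name from the list of things; names that differ only in an ending like _2 or _b are one class to them, and where a whole thing is asked for, a point or a joint stands for the part that bears it (a point fixed in the world has none). Each returns a list of dicts, best first, with "p" (0 to 1); they miss things now and then, are a little off and sometimes report something else, mostly with a low value. They report only what shows in the picture. A call takes as long as a camera call.
- boxes_of(camera, target): "centre" ([column, row] in pixels, amid what is visible of it).
- masks_of(camera, target): "region" (384x512 bool, what is visible of it) and "centre" ([column, row] in pixels, amid what is visible of it).
- pinpoint(camera, target): "centre" ([column, row] in pixels: a listed point, or the origin of a listed thing).
The state is a dict: "time_s": time; "joints": joint angles; "dq": joint speeds; "tau": joint torques, N m; "eef_pos": TCP position; "ee_rot": TCP orientation; "force": force on the tool from outside, world axes, zero at the start; "wrist_torque": the same for the moment, N m; "grip_width": opening from 0.0 (shut) to 1.0 (fully open).
Only numpy, scipy, OpenCV 4.12 (cv2) and the standard library are available. Lean on these libraries where they do the work, as an engineer would, in place of code of your own. Each camera call takes 0.05 s, during which the arm holds its last target.

## Working session

There is one attempt and no reset: what is moved stays moved. The work goes in short steps, Python scripts to look and compute and a shell command to move; the robot and the scene stay as the last step left them, time stands still between calls to the robot, and variables do not carry over. Pictures are saved under pics/ and viewed, and the job is handed in when it is done.

```bash
mkdir -p pics; ls; cat > h.py <<'E'
from rig import *
import numpy as np, cv2
from scipy.spatial.transform import Rotation as R
def px2w(cam,c,depth=None,z=None,pose=None):
    m=camera_model(cam)
    if "cam_to_world" in m: T=np.array(m["cam_to_world"])
    else:
        s=pose; q=s["ee_rot"]; A=np.eye(4); A[:3,:3]=R.from_quat([q[1],q[2],q[3],q[0]]).as_matrix(); A[:3,3]=s["eef_pos"]
        T=A@np.array(m["T_tool_cam"])
    d=np.array([(c[0]-m["cx"])/m["fx"],-(c[1]-m["cy"])/m["fy"],-1.0])
    dw=T[:3,:3]@d; o=T[:3,3]
    if z is not None: return o+dw*(z-o[2])/dw[2]
    return o+dw*depth
def save(n,p,s=1):
    cv2.imwrite(n,cv2.resize(p[:,:,::-1],None,fx=s,fy=s))
E
python3 - <<'E'
from h import *
s=sense();print(s)
for c in ["top","scene"]:
    p,d=capture(c);save(f"pics/{c}0.png",p,1.5); np.save(f"pics/{c}d.npy",d)
    for t,z in [("knob",105),("crank_axis",56),("turntable_axis",None),("magnet_red",56),("index_fixture",0),("crank",0),("stop_1",56),("stop_2",56),("stop_3",56),("nest_lid",60)]:
        r=pinpoint(c,t)
        for k in r[:2]:
            print(c,t,np.round(k["centre"],1),round(k["p"],2),np.round(px2w(c,k["centre"],z=z if z is not None else 56),1))
m=camera_model("wrist");print(m)
E
```

```text
pics
{'time_s': 0.0, 'joints': array([-1.42738300e+00,  3.13492461e-01,  1.49846918e+00, -3.02198952e-06,
        1.33100020e+00, -2.23407903e-01]), 'dq': array([-1.49839777e-03,  6.05856186e-04, -4.52773809e-04,  6.06339877e-04,
        2.74772224e-04, -6.12334132e-05]), 'tau': array([ 8.25972766e-04, -4.12267220e+01, -2.59739703e+01, -1.65597212e-04,
        4.09636748e-03, -3.23841800e-05]), 'eef_pos': array([ 188.23598187, -489.80686253,  230.70127042]), 'ee_rot': array([-6.84106991e-04,  9.83227075e-01,  1.82384348e-01,  2.59083375e-05]), 'force': array([-0.18651147,  0.7831508 ,  0.01773112]), 'wrist_torque': array([0.00032149, 0.00019116, 0.02878274]), 'grip_width': 1.002882037292408}
top knob [201.  195.3] 0.42 [541.5 204.1 105. ]
top turntable_axis [280.4 239.1] 0.85 [423.6  -1.1  56. ]
top index_fixture [222.7 214.8] 0.8 [497.8 155.5   0. ]
top index_fixture [202.9 197.1] 0.52 [549.8 210.6   0. ]
top crank [218.5 219. ] 0.73 [486.3 167.6   0. ]
top stop_1 [209.  238.3] 0.94 [431.2 189.9  56. ]
top stop_1 [200.2 221.1] 0.87 [478.  212.8  56. ]
top stop_2 [209.  238.3] 0.94 [
[... 688 characters left out ...]
242. ] 0.9 [439.6 185.   56. ]
scene stop_2 [248.8 244.7] 0.86 [478.6 220.5  56. ]
scene stop_3 [272.1 242. ] 0.9 [439.6 185.   56. ]
scene stop_3 [248.8 244.7] 0.86 [478.6 220.5  56. ]
scene nest_lid [312.8 202. ] 0.94 [423.7   1.3  60. ]
{'fx': 303.37239150343873, 'fy': 303.37239150343873, 'cx': 255.28501067580453, 'cy': 188.69282985516324, 'T_tool_cam': array([[ 1.75304025e-04,  9.51731253e-01,  3.06932550e-01,
         7.85328691e+01],
       [ 9.99999457e-01,  1.48354908e-04, -1.03116444e-03,
        -4.62541303e-01],
       [-1.02692638e-03,  3.06932565e-01, -9.51730711e-01,
        -1.41992021e+02],
       [ 0.00000000e+00,  0.00000000e+00,  0.00000000e+00,
         1.00000000e+00]])}
```

View pics/top0.png

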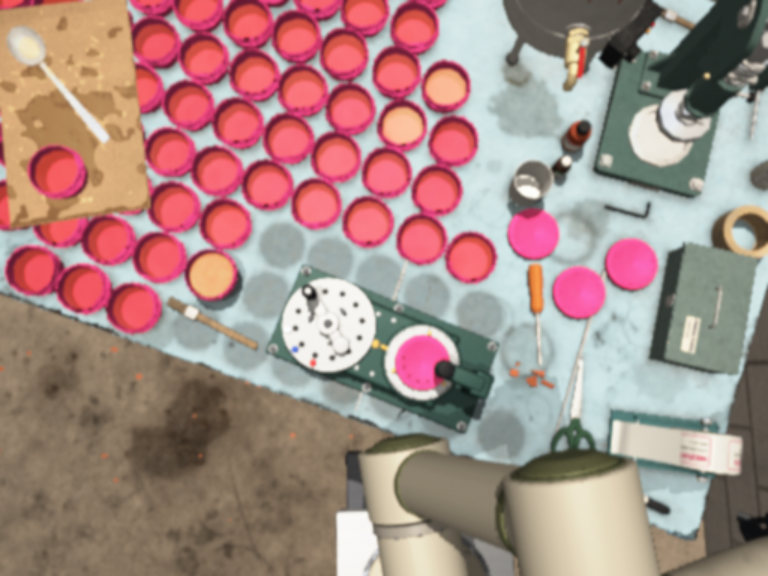

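View pics/scene0.png

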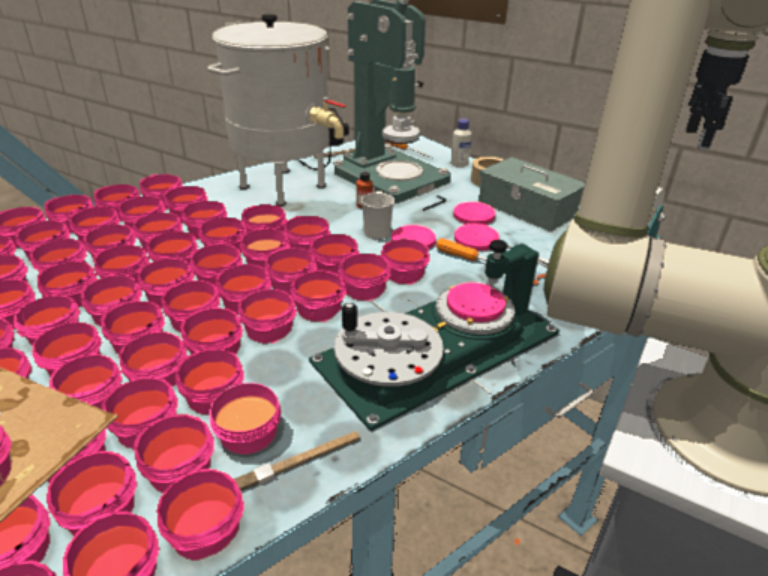

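The red magnet lies at about (313,362) in the top picture, anticlockwise of blue and white, so it marks stop_1. I'll move the wrist camera over the crank.

```bash
python3 -m crank '{"dp":[[2,4.4,0.5],[2,4.4,0.5],[2,4.4,0.5],[2,4.4,0.5],[2,4.4,0.5],[2,4.4,0.5],[2,4.4,0],[2,4.4,0],[2,4.4,0],[2,4.4,0]],"delta_rot":[[0,0,0],[0,0,0],[0,0,0],[0,0,0],[0,0,0],[0,0,0],[0,0,0],[0,0,0],[0,0,0],[0,0,0]],"claw":[100,100,100,100,100,100,100,100,100,100]}' 40
python3 -m crank '{"dp":[[2,4.4,0],[2,4.4,0],[2,4.4,0],[2,4.4,0],[1.2,4.4,0],[0,0,0],[0,0,0]],"delta_rot":[[0,0,0],[0,0,0],[0,0,0],[0,0,0],[0,0,0],[0,0,0],[0,0,0]],"claw":[100,100,100,100,100,100,100]}'
cat > look.py <<'E'
from h import *
import sys
s=sense();print(s["joints"].round(2),s["eef_pos"].round(1),s["ee_rot"].round(3),s["grip_width"],s["time_s"],s["force"].round(1))
p,d=capture("wrist");save(f"pics/{sys.argv[1]}.png",p,1.5);np.savez(f"pics/{sys.argv[1]}.npz",p=p,d=d)
for t,z in [("knob",105),("crank_axis",56),("turntable_axis",56),("magnet_red",56),("index_fixture",0),("crank",0),("stop_1",56)]:
    for k in pinpoint("wrist",t)[:3]:
        print(t,np.round(k["centre"],1),round(k["p"],2),np.round(px2w("wrist",k["centre"],z=z,pose=s),1))
E
python3 look.py w1
```

```text
time_s: 2.1
eef_pos: [388.7, -48.1, 261.6]
ee_rot: [0.0, 0.983, 0.182, 0.0]
force: [1.0, -0.6, 0.7]
grip_width: 0.608
time_s: 2.8
eef_pos: [480.1, 170.4, 261.0]
ee_rot: [0.0, 0.983, 0.183, -0.0]
force: [-0.1, -0.4, -0.1]
grip_width: 0.606
[ 0.11  0.26  1.49 -0.    1.39  1.31] [480.1 170.4 261. ] [ 0.     0.983  0.183 -0.   ] 0.6058485575321286 2.8 [-0.1 -0.4 -0.1]
knob [259.2 106.7] 0.68 [541.2 190.2 105. ]
crank_axis [263.1 154.2] 0.9 [491.3 165.1  56. ]
crank_axis [360.4 254.5] 0.49 [414.3  -0.6  56. ]
turntable_axis [363.3 254.1] 0.62 [416.2  -3.8  56. ]
magnet_red [224.2 198.3] 0.66 [423.8 189.2  56. ]
index_fixture [261.9 146.9] 0.58 [489.9 164.8   0. ]
index_fixture [103.1  76. ] 0.2 [501.3 381.9   0. ]
crank [262.9 147.3] 0.78 [489.8 163.3   0. ]
stop_1 [365.7 252.9] 0.66 [418.9  -5.9  56. ]
```

View pics/w1.png

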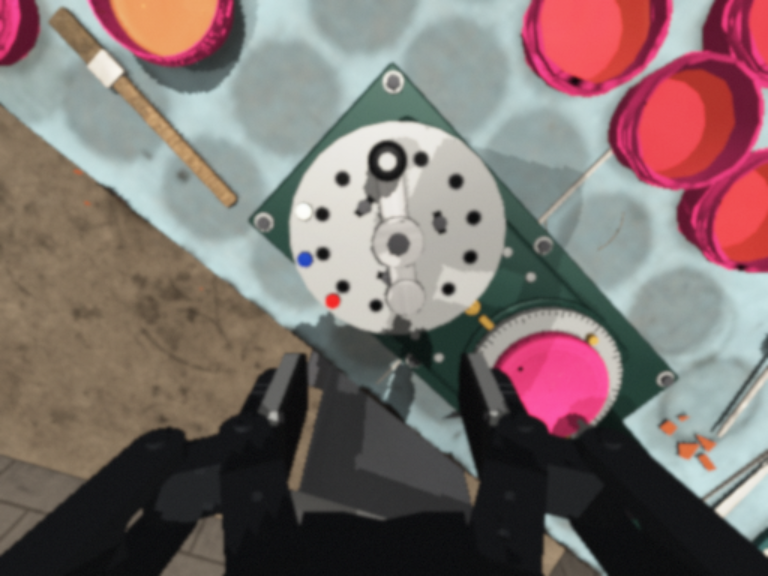

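```bash
python3 - <<'E'
from h import *
c=np.array([491.3,165.1]);t=np.array([418,-3]);y=(c-t)/np.linalg.norm(c-t);print(np.linalg.norm(c-t),y)
x=np.array([y[1],-y[0]])
for n,p in [("knob",[541.2,190.2]),("mag",[423.8,189.2])]:
    v=np.array(p)-c;print(n,np.linalg.norm(v),np.degrees(np.arctan2(v@y,v@x)),np.degrees(np.arctan2(v[1],v[0])))
E
```

```text
183.38620449750303 [0.39970291 0.91664474]
knob 55.8571392035074 50.262278281835016 26.702670879230112
mag 71.67328651596772 -176.08883929464645 160.35155330274867
```

```bash
cat > fit.py <<'E'
from h import *
from scipy.optimize import least_squares
import sys
D=np.load(f"pics/{sys.argv[1]}.npz");p=D["p"]
s=dict(eef_pos=np.array([480.1,170.4,261.]),ee_rot=[0,.983,.183,0])
n=np.linalg.norm(s["ee_rot"]);s["ee_rot"]=np.array(s["ee_rot"])/n
hs=np.array([[421,159],[456,181],[474,217],[470,257],[448,289],[376,305],[343,286],[323,254],[322,214],[343,179]])/1.5
g=cv2.cvtColor(p,cv2.COLOR_RGB2GRAY).astype(float)
ref=[]
for h in hs:
    c=h.copy()
    for _ in range(5):
        x0,y0=np.round(c).astype(int);X,Y=np.meshgrid(range(x0-5,x0+6),range(y0-5,y0+6));w=np.clip(110-g[Y,X],0,None);w*=((X-c[0])**2+(Y-c[1])**2<28)
        c=np.array([(w*X).sum(),(w*Y).sum()])/w.sum()
    ref.append(c)
W=np.array([px2w("wrist",c,z=56,pose=s)[:2] for c in ref])
def f(q):
    r=W-q[:2];return np.r_[np.hypot(*r.T)-q[2]]
o=least_squares(f,[488,165,60]);print(o.x,np.abs(o.fun).max())
v=W-o.x[:2];print(W.round(1).tolist());a=np.degrees(np.arctan2(v[:,1],v[:,0]));print(a.round(1),(a%30).round(1))
# colour blobs
hsv=cv2.cvtColor(p,cv2.COLOR_RGB2HSV)
for n,c in [("red",[333,300]),("blue",[305,259]),("white",[303,211])]:
    w=px2w("wrist",np.array(c)/1.5,z=62,pose=s)[:2];u=w-o.x[:2];print(n,w.round(1),np.hypot(*u),np.degrees(np.arctan2(u[1],u[0])))
for z in (105,120):
    w=px2w("wrist",np.array([387.5,159.5])/1.5,z=z,pose=s)[:2];u=w-o.x[:2];print("knob",z,w.round(1),np.hypot(*u),np.degrees(np.arctan2(u[1],u[0])))
w=px2w("wrist",np.array([398,243])/1.5,z=87,pose=s);print("nut",w)
d=D["d"]
for c in [(388,150),(398,243),(360,270),(405,296)]:
    i=(np.array(c)/1.5).astype(int);print(c,px2w("wrist",i,depth=d[i[1],i[0]],pose=s).round(1))
E
python3 fit.py w1
```

```text
[488.96913605 162.46283376  59.92789518] 0.05887208474776884
[[548.6, 167.6], [543.2, 136.9], [523.1, 113.2], [493.9, 102.7], [463.4, 108.2], [429.3, 157.5], [434.8, 188.1], [454.8, 211.7], [484.0, 222.2], [514.5, 216.7]]
[   4.9  -25.3  -55.2  -85.3 -115.2 -175.3  154.7  124.8   94.7   64.7] [4.9 4.7 4.8 4.7 4.8 4.7 4.7 4.8 4.7 4.7]
red [423.2 191.2] 71.78722748064999 156.4181076169335
blue [447.3 222.5] 73.08636405730033 124.78056775932548
white [482.1 235.4] 73.30001368666582 95.38377644985604
knob 105 [541.3 191.1] 59.654593993034545 28.660932856982885
knob 120 [541.9 191.5] 60.373373813732634 28.724568966553168
nut [489.94227992 162.86851037  87.        ]
(388, 150) [547.  193.9 125.6]
(398, 243) [489.7 163.2  86.7]
(360, 270) [452.4 179.3  55.4]
(405, 296) [452.6 142.1  79. ]
```

The knob shows at (388,160) px with its top at z≈126, so the pin is riding on the plate at 28.7°, between holes. The plate centre is (489, 162.5) and the red-marked hole is at 154.7° (434.8, 188.1). Next I'll turn the jaws tangential to that hole and go above the knob.

```bash
python3 -m crank '{"dp":[[1.02,0.345,-1.5],[1.02,0.345,-1.5],[1.02,0.345,-1.5],[1.02,0.345,-1.5],[1.02,0.345,-1.5],[1.02,0.345,-1.5],[0,0,0],[0,0,0]],"delta_rot":[[0,0,-7.7],[0,0,-7.7],[0,0,-7.7],[0,0,-7.7],[0,0,-7.7],[0,0,-7.7],[0,0,0],[0,0,0]],"claw":[100,100,100,100,100,100,100,100]}' 40
python3 - <<'E'
from h import *
s=sense();print(s["joints"].round(2),s["eef_pos"].round(1),s["ee_rot"].round(3))
p,d=capture("wrist");save("pics/w2.png",p,1.5)
for k in pinpoint("wrist","knob")[:3]: print(k["centre"],k["p"],px2w("wrist",k["centre"],z=112,pose=s))
E
```

```text
time_s: 4.0
eef_pos: [541.3, 190.4, 171.6]
ee_rot: [0.0, 0.976, -0.216, -0.0]
force: [0.4, 1.0, 0.5]
grip_width: 0.608
[ 0.13  0.47  1.43 -0.    1.24  2.14] [541.3 190.4 171.6] [ 0.     0.976 -0.216 -0.   ]
[252.3, 207.7] 0.6 [541.48971938 192.71863481 112.        ]
```

View pics/w2.png

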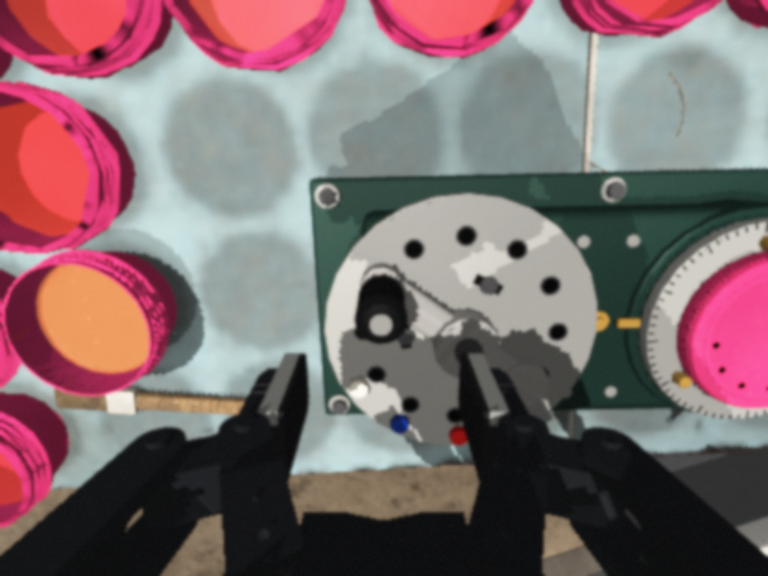

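The knob top at (381,325) px sits midway between the fingers, so I'll descend and grip.

```bash
python3 -m crank '{"dp":[[0,0.1,-2],[0,0,-2],[0,0,-2],[0,0,-1.8],[0,0,0],[0,0,0],[0,0,0],[0,0,0],[0,0,0]],"delta_rot":[[0,0,0],[0,0,0],[0,0,0],[0,0,0],[0,0,0],[0,0,0],[0,0,0],[0,0,0],[0,0,0]],"claw":[100,100,100,100,100,255,255,255,255]}' 50
python3 - <<'E'
from h import *
s=sense();print(s["eef_pos"].round(1),s["force"].round(1),s["grip_width"])
E
```

```text
time_s: 5.0
eef_pos: [542.1, 191.5, 94.9]
ee_rot: [-0.0, 0.976, -0.218, 0.001]
force: [-1.8, -1.5, 6.4]
grip_width: 0.266
[542.1 191.5  94.9] [-1.8 -1.5  6.4] 0.26620234139015464
```

```bash
python3 -m crank '{"dp":[[0,0,0.3],[0,0,0.2],[0,0,0]],"delta_rot":[[0,0,0],[0,0,0],[0,0,0]],"claw":[255,255,255]}'
python3 - <<'E'
from h import *
s=sense();print(s["eef_pos"].round(1),s["force"].round(1),s["grip_width"])
p,d=capture("scene");save("pics/s1.png",p[90:290,150:350],3)
E
```

```text
time_s: 5.3
eef_pos: [541.4, 191.8, 98.0]
ee_rot: [-0.0, 0.976, -0.218, -0.0]
force: [2.3, 1.6, -10.3]
grip_width: 0.267
[541.4 191.8  98. ] [  2.3   1.6 -10.3] 0.2667919601449637
```

View pics/s1.png

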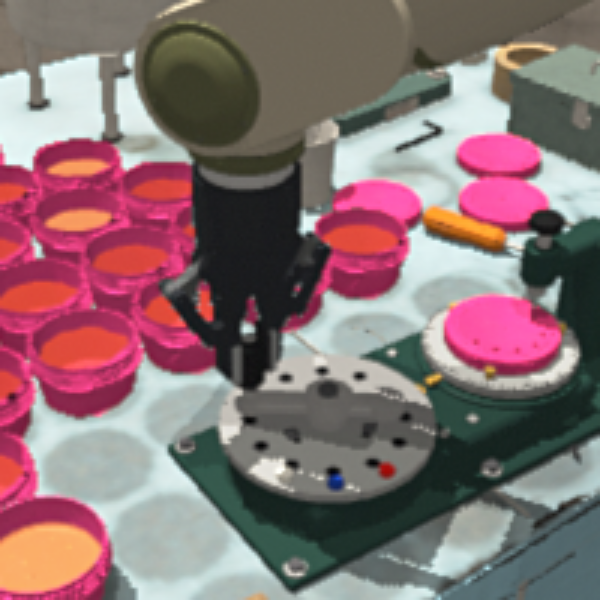

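```bash
python3 - <<'E'
import numpy as np
C=np.array([489,162.5]);a=np.radians(np.r_[29.3,np.linspace(29.3,215.5,19)[1:]])
P=C+60*np.c_[np.cos(a),np.sin(a)];print(P[0]);print((np.diff(P,axis=0)/10).round(2).tolist())
E
```

```text
[541.32415635 191.8629471 ]
[[-0.61, 0.89], [-0.76, 0.77], [-0.89, 0.62], [-0.98, 0.45], [-1.05, 0.26], [-1.08, 0.07], [-1.07, -0.12], [-1.04, -0.31], [-0.96, -0.49], [-0.86, -0.66], [-0.73, -0.8], [-0.57, -0.92], [-0.39, -1.01], [-0.21, -1.06], [-0.01, -1.08], [0.18, -1.07], [0.37, -1.02], [0.55, -0.93]]
```

```bash
python3 -m crank '{"dp":[[0,0,0.1],[-0.61,0.89,0],[-0.76,0.77,0],[-0.89,0.62,0],[-0.98,0.45,0],[0,0,0]],"delta_rot":[[0,0,0],[0,0,0],[0,0,0],[0,0,0],[0,0,0],[0,0,0]],"claw":[255,255,255,255,255,255]}'
python3 - <<'E'
from h import *
s=sense();print(s["eef_pos"].round(1),s["force"].round(1),s["wrist_torque"].round(2),s["grip_width"])
u=s["eef_pos"][:2]-[489,162.5];print(np.hypot(*u),np.degrees(np.arctan2(u[1],u[0])))
E
```

```text
time_s: 5.95
eef_pos: [507.2, 219.5, 99.2]
ee_rot: [0.0, 0.976, -0.217, -0.001]
force: [0.4, 1.5, -10.4]
grip_width: 0.27
[507.2 219.5  99.2] [  0.4   1.5 -10.4] [ 0.24 -0.11 -0.05] 0.27034329832166293
59.85773889312529 72.25309725266024
```

```bash
python3 -m crank '{"dp":[[-1.05,0.26,0],[-1.08,0.07,0],[-1.07,-0.12,0],[-1.04,-0.31,0],[-0.96,-0.49,0],[-0.86,-0.66,0],[-0.73,-0.8,0],[0,0,0]],"delta_rot":[[0,0,0],[0,0,0],[0,0,0],[0,0,0],[0,0,0],[0,0,0],[0,0,0],[0,0,0]],"claw":[255,255,255,255,255,255,255,255]}'
python3 -m crank '{"dp":[[-0.57,-0.92,0],[-0.39,-1.01,0],[-0.21,-1.06,0],[-0.01,-1.08,0],[0.18,-1.07,0],[0.37,-1.02,0],[0.55,-0.93,0],[0,0,0]],"delta_rot":[[0,0,0],[0,0,0],[0,0,0],[0,0,0],[0,0,0],[0,0,0],[0,0,0],[0,0,0]],"claw":[255,255,255,255,255,255,255,255]}'
python3 - <<'E'
from h import *
s=sense();print(s["eef_pos"].round(1),s["force"].round(1),s["wrist_torque"].round(2),s["grip_width"])
u=s["eef_pos"][:2]-[489,162.5];print(np.hypot(*u),np.degrees(np.arctan2(u[1],u[0])))
p,d=capture("scene");save("pics/s2.png",p[90:290,150:350],3)
p,d=capture("top");save("pics/t2.png",p[130:310,130:350],3)
p,d=capture("wrist");save("pics/w3.png",p,1.5)
E
```

```text
time_s: 6.75
eef_pos: [440.5, 197.5, 99.6]
ee_rot: [0.0, 0.976, -0.218, 0.0]
force: [3.6, -2.0, -10.0]
grip_width: 0.264
time_s: 7.55
eef_pos: [440.7, 126.5, 99.3]
ee_rot: [-0.0, 0.976, -0.219, -0.0]
force: [3.7, 2.9, -10.4]
grip_width: 0.265
[440.7 126.5  99.3] [  3.7   2.9 -10.4] [ 0.57 -0.87  0.04] 0.2651694452473363
60.2280008895136 -143.2805311081167
```

View pics/w3.png

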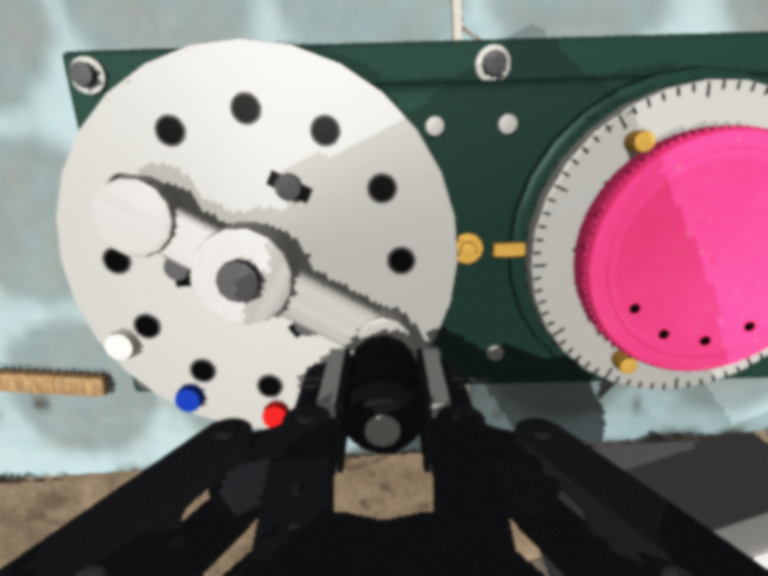

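View pics/s2.png

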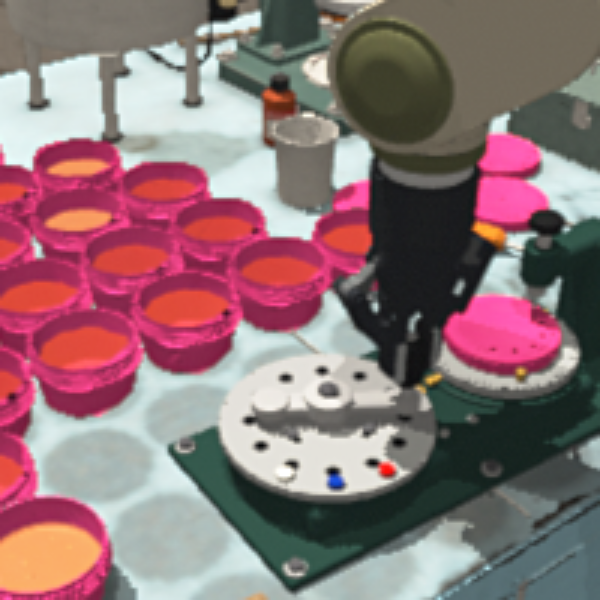

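Now the knob is about 62° past the red hole, which is well beyond the 44° needed. Next I'll go back clockwise with the pin still up, stopping at 168° short of the hole.

```bash
python3 - <<'E'
import numpy as np
C=np.array([489,162.5]);a=np.radians(np.linspace(215.5,168,6))
P=C+60*np.c_[np.cos(a),np.sin(a)];print((np.diff(P,axis=0)/10).round(2).tolist())
E
```

```text
[[-0.51, 0.85], [-0.36, 0.93], [-0.2, 0.97], [-0.04, 0.99], [0.13, 0.99]]
```

```bash
python3 -m crank '{"dp":[[-0.51,0.85,0],[-0.36,0.93,0],[-0.2,0.97,0],[-0.04,0.99,0],[0.13,0.99,0],[0,0,0],[0,0,-0.2],[0,0,0]],"delta_rot":[[0,0,0],[0,0,0],[0,0,0],[0,0,0],[0,0,0],[0,0,0],[0,0,0],[0,0,0]],"claw":[255,255,255,255,255,255,255,255]}'
python3 - <<'E'
from h import *
s=sense();print(s["eef_pos"].round(1),s["force"].round(1),s["wrist_torque"].round(2),s["grip_width"])
u=s["eef_pos"][:2]-[489,162.5];print(np.hypot(*u),np.degrees(np.arctan2(u[1],u[0])))
p,d=capture("wrist");save("pics/w4.png",p,1.5)
E
```

```text
time_s: 8.5
eef_pos: [430.5, 175.0, 97.0]
ee_rot: [0.0, 0.976, -0.218, -0.0]
force: [3.9, -1.2, -9.7]
grip_width: 0.266
[430.5 175.   97. ] [ 3.9 -1.2 -9.7] [-0.06 -0.9   0.03] 0.26575809742820444
59.85700378393692 167.92729852125152
```

View pics/w4.png

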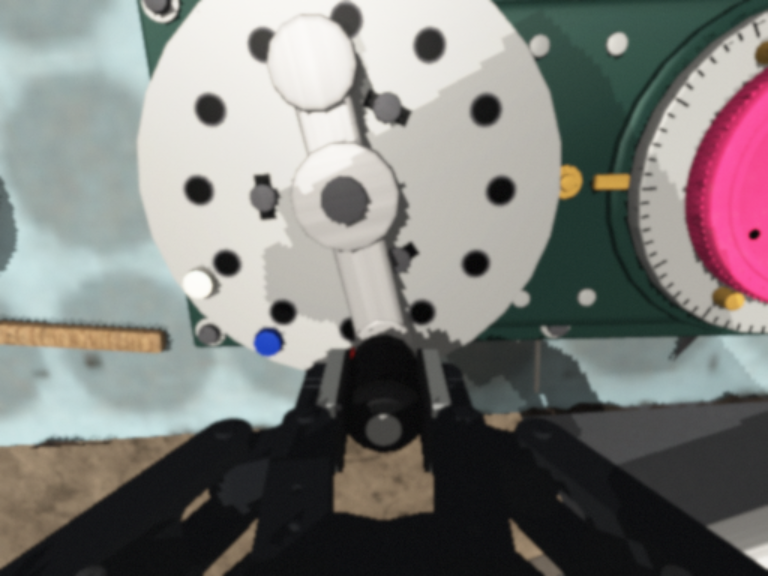

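```bash
python3 -m crank '{"dp":[[0,0,-0.1],[0,0,0]],"delta_rot":[[0,0,0],[0,0,0]],"claw":[255,255]}'; python3 -m crank '{"dp":[[0,0,-0.05],[0,0,0]],"delta_rot":[[0,0,0],[0,0,0]],"claw":[255,255]}'
```

```text
time_s: 8.75
eef_pos: [430.5, 174.7, 96.2]
ee_rot: [0.0, 0.976, -0.218, -0.0]
force: [3.7, -0.9, -9.6]
grip_width: 0.261
time_s: 8.95
eef_pos: [430.5, 174.8, 95.7]
ee_rot: [0.0, 0.976, -0.218, -0.0]
force: [4.0, -0.7, -8.7]
grip_width: 0.262
```

```bash
python3 -m crank '{"dp":[[0,0,-0.05],[0,0,0]],"delta_rot":[[0,0,0],[0,0,0]],"claw":[255,255]}'; python3 -m crank '{"dp":[[0,0,-0.05],[0,0,0]],"delta_rot":[[0,0,0],[0,0,0]],"claw":[255,255]}'
```

```text
time_s: 9.15
eef_pos: [430.5, 174.8, 95.3]
ee_rot: [0.0, 0.976, -0.218, -0.0]
force: [3.5, -0.9, -7.9]
grip_width: 0.265
time_s: 9.35
eef_pos: [430.7, 174.8, 95.2]
ee_rot: [0.0, 0.976, -0.218, 0.0]
force: [1.2, -2.3, -1.3]
grip_width: 0.268
```

```bash
python3 -m crank '{"dp":[[0,0,0],[0,0,0],[0,0,0]],"delta_rot":[[0,0,0],[0,0,0],[0,0,0]],"claw":[180,180,180]}'
python3 - <<'E'
import numpy as np
C=np.array([489,162.5]);a=np.radians(np.arange(168,150,-1.))
P=C+60*np.c_[np.cos(a),np.sin(a)];print((np.diff(P,axis=0)/10).round(3).tolist())
E
```

```text
time_s: 9.65
eef_pos: [430.5, 174.9, 95.0]
ee_rot: [-0.0, 0.976, -0.218, -0.0]
force: [-0.5, 0.2, -0.1]
grip_width: 0.296
[[0.023, 0.102], [0.024, 0.102], [0.026, 0.101], [0.028, 0.101], [0.03, 0.1], [0.031, 0.1], [0.033, 0.099], [0.035, 0.099], [0.037, 0.098], [0.038, 0.097], [0.04, 0.097], [0.042, 0.096], [0.043, 0.095], [0.045, 0.095], [0.047, 0.094], [0.048, 0.093], [0.05, 0.092]]
```

```bash
python3 -m crank '{"dp":[[0.023,0.102,0],[0.024,0.102,0],[0.026,0.101,0],[0.028,0.101,0],[0.03,0.1,0],[0.031,0.1,0],[0.033,0.099,0],[0.035,0.099,0],[0,0,0]],"delta_rot":[[0,0,0],[0,0,0],[0,0,0],[0,0,0],[0,0,0],[0,0,0],[0,0,0],[0,0,0],[0,0,0]],"claw":[180,180,180,180,180,180,180,180,180]}'
python3 - <<'E'
from h import *
s=sense();print(s["eef_pos"].round(1),s["force"].round(1),s["wrist_torque"].round(2),s["grip_width"])
u=s["eef_pos"][:2]-[489,162.5];print(np.hypot(*u),np.degrees(np.arctan2(u[1],u[0])))
p,d=capture("wrist");save("pics/w5.png",p,1.5)
E
```

```text
time_s: 10.55
eef_pos: [432.3, 182.0, 94.9]
ee_rot: [0.001, 0.976, -0.218, -0.001]
force: [-3.8, -8.9, 5.0]
grip_width: 0.294
[432.3 182.   94.9] [-3.8 -8.9  5. ] [-1.38  0.64  0.02] 0.2938156372718803
59.94195642563112 160.99848153788983
```

View pics/w5.png

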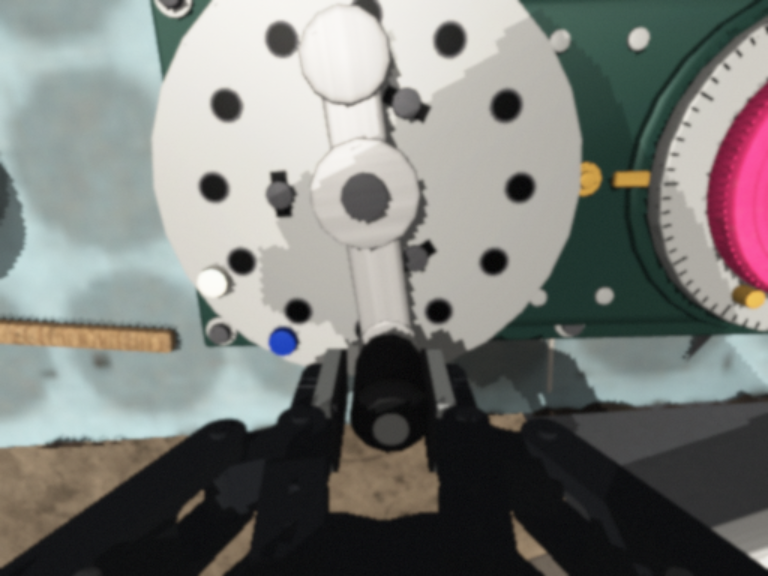

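```bash
python3 -m crank '{"dp":[[0,0,0]],"delta_rot":[[0,0,0]],"claw":[180]}'
python3 - <<'E'
from h import *
s=sense();print(s["eef_pos"].round(1),s["force"].round(1))
p,d=capture("wrist");np.savez("pics/w6.npz",p=p,d=d)
print(px2w("wrist",(260,287),depth=np.median(d[283:291,256:264]),pose=s), px2w("wrist",(243,130),depth=np.median(d[128:133,240:246]),pose=s))
# holes fit
g=cv2.cvtColor(p,cv2.COLOR_RGB2GRAY).astype(float)
hs=np.array([[450,40],[506,105],[520,187],[494,261],[298,311],[242,261],[214,187],[227,105],[282,39]])/1.5;W=[]
for c in hs:
    for _ in range(5):
        x0,y0=np.round(c).astype(int);X,Y=np.meshgrid(range(x0-9,x0+10),range(y0-9,y0+10));w=np.clip(100-g[Y,X],0,None)*((X-c[0])**2+(Y-c[1])**2<90);c=np.array([(w*X).sum(),(w*Y).sum()])/w.sum()
    W.append(px2w("wrist",c,z=56,pose=s)[:2])
W=np.array(W)
from scipy.optimize import least_squares
o=least_squares(lambda q:np.hypot(*(W-q[:2]).T)-q[2],[488,165,60]);C=o.x[:2];print(o.x,abs(o.fun).max())
v=W-C;print((np.degrees(np.arctan2(v[:,1],v[:,0]))%30).round(1))
for n,c,z in [("nut",(365,197),87),("cw",(345,55),79),("knobtop",(390,430),127),("knobtop",(390,430),120)]:
    w=px2w("wrist",np.array(c)/1.5,z=z,pose=s)[:2];u=w-C;print(n,w,np.hypot(*u),np.degrees(np.arctan2(u[1],u[0])))
E
```

```text
time_s: 10.7
eef_pos: [432.3, 182.0, 94.8]
ee_rot: [0.001, 0.976, -0.218, -0.001]
force: [-3.5, -8.4, 5.3]
grip_width: 0.294
[432.3 182.   94.8] [-3.5 -8.4  5.3]
[431.14049204 180.63157578 127.67276948] [489.23307706 162.06258675  86.15439906]
[488.79400183 162.51167688  59.85249174] 0.13330280744444423
[4.7 4.7 4.7 4.7 4.7 4.8 4.8 4.9 4.9]
nut [488.66358205 162.1246821 ] 0.4083800651822311 -108.62415512470047
cw [530.22182809 149.26907723] 43.49288715890544 -17.726723655376833
knobtop [430.84505686 180.75491057] 60.752743144401634 162.52518318517733
knobtop [426.21374208 182.76008432] 65.77451569493424 162.0705446254405
```

```bash
python3 -m crank '{"dp":[[0,0,0.15],[0,0,0.15],[0.037,0.098,0],[0.038,0.097,0],[0,0,0]],"delta_rot":[[0,0,0],[0,0,0],[0,0,0],[0,0,0],[0,0,0]],"claw":[180,180,180,180,180]}'
cat > st.py <<'E'
from h import *
s=sense();f=s["force"];print(s["eef_pos"].round(1),f.round(1),s["time_s"])
u=s["eef_pos"][:2]-[489,162.5];a=np.arctan2(u[1],u[0]);print(np.hypot(*u),np.degrees(a),"Ft(ccw)",f[:2]@[-np.sin(a),np.cos(a)])
p,d=capture("wrist");P=px2w("wrist",(260,287),depth=np.median(d[285:289,257:263]),pose=s);print("knob top",P.round(1), np.degrees(np.arctan2(P[1]-162.5,P[0]-489)))
save("pics/last.png",p,1.5)
E
python3 st.py
```

```text
time_s: 11.25
eef_pos: [433.1, 184.6, 97.4]
ee_rot: [0.001, 0.976, -0.218, -0.001]
force: [-2.6, -4.3, -3.0]
grip_width: 0.295
[433.1 184.6  97.4] [-2.6 -4.3 -3. ] 11.25
60.097266772677266 158.41937408811717 Ft(ccw) 4.989559083008969
knob top [430.1 184.  127.5] 159.95647382237345
```

```bash
python3 -m crank '{"dp":[[0.04,0.097,0.02],[0.042,0.096,0.02],[0.043,0.095,0.02],[0,0,0]],"delta_rot":[[0,0,0],[0,0,0],[0,0,0],[0,0,0]],"claw":[180,180,180,180]}'; python3 st.py
```

```text
time_s: 11.7
eef_pos: [434.9, 187.9, 98.3]
ee_rot: [-0.0, 0.976, -0.218, -0.0]
force: [-0.6, -1.3, -1.3]
grip_width: 0.293
[434.9 187.9  98.3] [-0.6 -1.3 -1.3] 11.7
59.762266833923945 154.86942984815343 Ft(ccw) 1.446203811402157
knob top [425.7 189.9 119. ] 156.57712328589588
```

View pics/last.png

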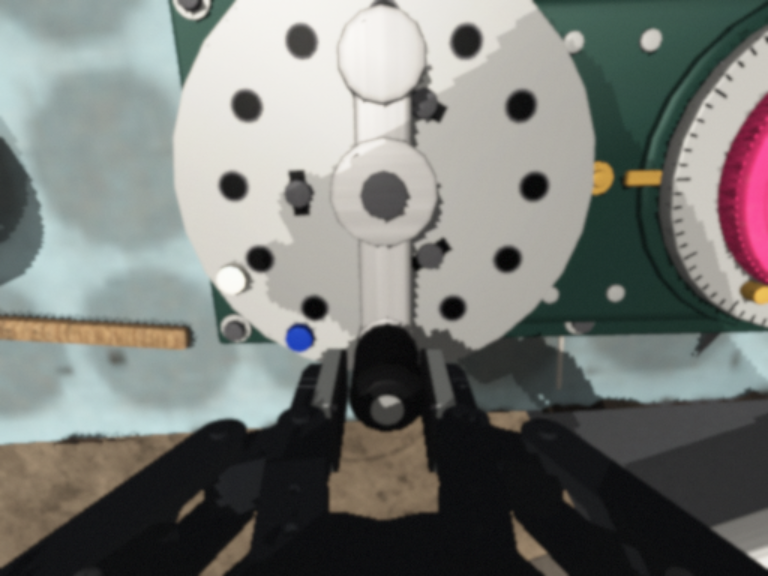

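The knob top has moved to (387,410) px and its height is down to about 119–120, with almost no side force, so the pin has dropped. Opening and withdrawing upward.

```bash
python3 -m crank '{"dp":[[0,0,0],[0,0,0],[0,0,1],[0,0,2],[0,0,3],[0,0,4],[0,0,4],[0,0,4],[0,0,0]],"delta_rot":[[0,0,0],[0,0,0],[0,0,0],[0,0,0],[0,0,0],[0,0,0],[0,0,0],[0,0,0],[0,0,0]],"claw":[130,130,130,130,130,100,100,100,100]}'
python3 - <<'E'
from h import *
s=sense();print(s["eef_pos"],s["force"].round(1))
p,d=capture("wrist");np.savez("pics/w7.npz",p=p,d=d);save("pics/w7.png",p,1.5)
for k in pinpoint("wrist","knob")[:2]:
    c=k["centre"];w=px2w("wrist",c,z=105,pose=s);print(c,k["p"],w,np.hypot(*(w[:2]-[489,162.5])),np.degrees(np.arctan2(w[1]-162.5,w[0]-489)))
    i,j=np.round(c).astype(int)
    for dj in range(-14,15,4): print(dj,px2w("wrist",(i,j+dj),depth=d[j+dj,i],pose=s).round(1))
p,d=capture("scene");save("pics/s3.png",p[90:290,150:350],3)
E
```

```text
time_s: 12.65
eef_pos: [436.4, 188.1, 284.3]
ee_rot: [-0.002, 0.976, -0.218, 0.005]
force: [0.6, -0.6, -1.2]
grip_width: 0.607
[436.42611313 188.10398096 284.26745779] [ 0.6 -0.6 -1.2]
[256.7, 168.4] 0.85 [435.95155511 187.83571414 105.        ] 58.7880592965637 154.47105530698494
-14 [444.9 183.3  74.5]
-10 [445.2 183.2  99.4]
-6 [444.4 183.5 116. ]
-2 [441.5 184.9 120.6]
2 [437.6 186.7 120.1]
6 [433.9 188.4 121.1]
10 [429.5 190.5 119.1]
14 [424.7 192.7 116. ]
```

View pics/w7.png

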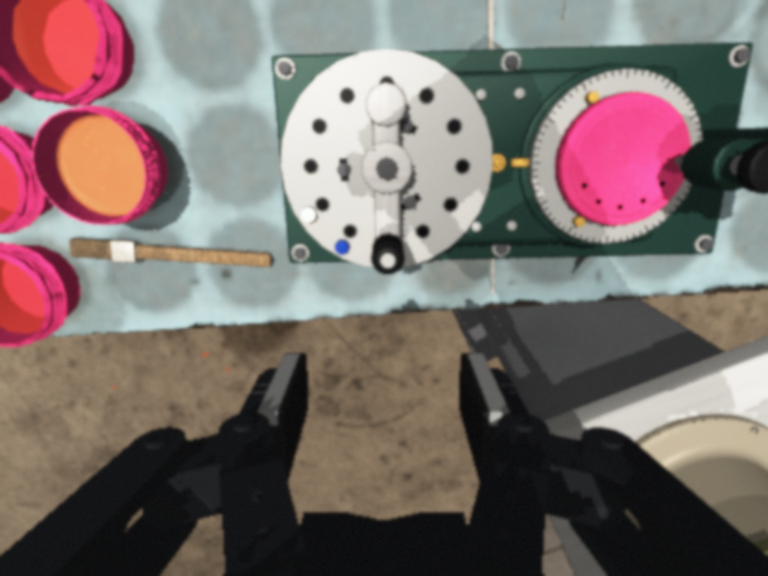

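View pics/s3.png

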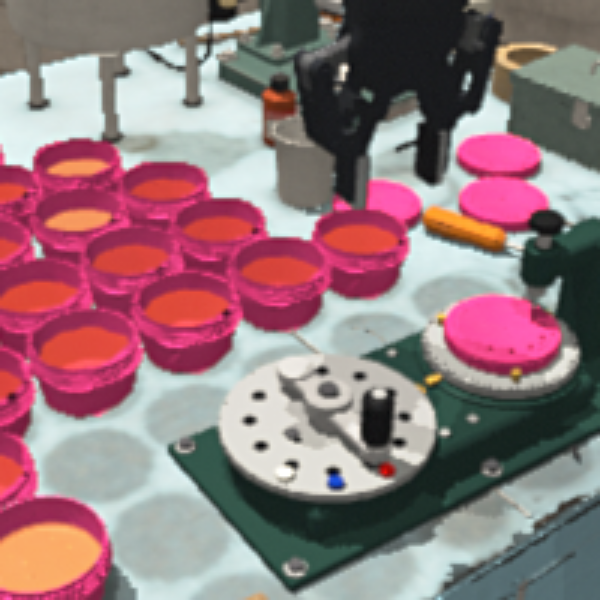

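The knob top is at z≈120, its height with the pin home, and the knob stands at 154.5° beside the red magnet (top at (388,258) px in the wrist view). The fingers are clear, so I'm handing in.

```bash
python3 -c "
from rig import *
print(finish_job())"
```

```text
the job is handed in; nothing more can be done
None
```

The crank is in the red-marked hole with the pin home, and I handed the job in at about 13 s.

**What I did:**
- I gripped the knob and lifted the pin clear of the plate.
- I wound it anticlockwise from 29° to about 216° (angles measured in the base frame). That is about 62° past the red-marked hole at 154.7°, which I took to be stop_1.
- I came back clockwise to 168° with the pin still raised and lowered it gently onto the plate.
- With the grip loosened, I pushed the knob on clockwise until the spring dropped the pin into the hole. Then I opened the fingers and lifted away.

**Last checks:**
- **Pin:** the knob top is at z≈120 mm, which is its height with the pin home. It was about 127 mm while the pin rode on the plate.
- **Position:** the knob stands at 154.5°, against 154.7° measured for the hole, with the red magnet right beside it.
- **Surroundings:** the gripper is well clear. The fingers stayed clear of the lid in every picture I took, and the brush and screwdriver looked undisturbed in the last ones; I did not measure them or the spare lid.

**Unconfirmed or unexpected:**
- **Turntable angle:** I did not measure it. That the play is taken up clockwise follows from the 62° overshoot and return, with no clockwise overshoot seen.
- **Push force:** it once reached about 9 N sideways and 5 N up on the gripper. That is more than the 3.5 to 5.5 N expected, so I raised the fingers 3 mm and it fell to about 5 N. By my estimate the pin stayed below its 25 N limit, but I had no direct reading of it.

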